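# Flip the sample marker of the tall jar

### The arm

A 6-joint arm with a two-finger parallel gripper is mounted at the origin on the work surface. World frame = base frame: x ahead of the robot, y to its left, z up, the work surface at z = 0. Lengths are in mm, angles in degrees, forces in N, time in s.
With the tool pointing down it reaches from about 300 to 875 mm from the base axis. Payload 6.4 kg.
Tool frame: the origin (TCP) lies midway between the tips of the shut fingers; the grasp point (between the pads) lies 19 mm behind it; z points along the fingers, y is the direction in which the jaws open and shut (so a half turn about z gives the same grasp; the last joint's range is limited). The gripper opens to 85 mm and grips with 20 to 120 N. Pads are 22 mm wide; open, the fingers measure 114 mm over their backs; the gripper's body (76 mm by 85 mm) begins 54 mm behind the grasp point. The pads swing forward as they close: fully open they stand 13 mm farther back than shut.
Start: joints at [54.013, 10.359, 92.074, -0, 77.567, -11.82], TCP at [235.397, 524.623, 231.288] pointing down, gripper open.
Joint ranges: [-171.53, 171.53], [-51.25, 118.39], [17.06, 147.69], [-65.23, 245.23], [0, 150.52], [-178.68, 178.68]. Speed limits (degrees/s): [147.25, 147.25, 172.46, 180, 180, 180].

### API

Orientations are given as a 3x3 rotation matrix whose columns are the frame's x, y, z axes.
In Python, from workcell import * gives the robot as it stands. The module is installed in compiled form; this text tells all that it offers.
- The arm moves only by the tool drive_tool, never from a script. Its argument "plan" is a list of rows, each an object of numbers: "dx", "dy", "dz": the shift along the tool's x, y, z in cm; "ax", "ay", "az": the turn, a rotation vector about the tool's x, y, z in degrees; "fingers": the gripper command: -1 is fully open, 1 is shut, values between are in proportion. In form: [{"dx": .., "dy": .., "dz": .., "ax": .., "ay": .., "az": .., "fingers": ..}, ...]. A call has exactly 10 rows; each row shifts and turns the commanded pose from where the row before left it, along the tool's axes as they then stand; what a row does not reach is not made up. A row lasts 1/12 s, in which the tool goes at most 41.7 mm and 7.16 degrees, less where a joint would pass 70% of its speed; a pose out of reach is approached as far as the arm can. A call is refused whole if a number of a shift passes 4.17 or a number of a turn 7.16, either way. A call with a gripper value outside its range is refused whole. The fingers move at their own pace and stop on an object; the grip force is fixed at half the most. Time passes only in rows, so rows that do not move let the fingers close, or fill a call up. It gives the time, the measured TCP pose, the force and the opening at its end, in the units of the state.
- get_state(): the state, without advancing time (a new reading comes with each control period).
- read_camera(name): name is "side" or "top" or "wrist"; returns (picture, depth): 384x512x3 uint8, red, green, blue; 384x512 float32, mm along the optical axis (not along the pixel's ray), 0 where there is no reading.
- camera_info(name): a dict with "fovy" (degrees; the focal length in pixels is half the picture's height over the tangent of half this angle, whatever the lens; pixels are square), "cx", "cy" (the principal point, pixels), "k1" (the pictures are not rectified: a ray, as slopes to the right and down, at radius r is drawn at 1 + k1 r^2 times it, then the intrinsics apply), "R" (3x3) and "t" (3): a world point X has camera coordinates R X + t. Camera axes: x right, y down, z forward; pixel columns grow to the right and rows downward; lengths in mm; the calibration is good to about 2 mm. A picture is of the moment at which its call begins: read the wrist's pose just before it. camera_info takes no time and is no camera call; for the wrist camera it gives the pose at the moment of the call.
- finish_job(): hands the job in, once; it reports no verdict.
The state is a dict: "clock": time; "joint_positions": joint angles; "qvel": joint speeds; "tau": joint torques, N m; "eef_pos": TCP position; "orientation": TCP orientation; "force": force on the tool from outside, world axes, zero at the start; "torque": the same for the moment, N m; "grip_width": finger opening in mm.
Only numpy, scipy, OpenCV 4.12 (cv2) and the standard library are available. Lean on these libraries where they do the work, as an engineer would, in place of code of your own. Each camera call takes 0.05 s, during which the arm holds its last target. There are 200 camera calls.

### The job

Two specimen stands are on the bench, each with a jar and, in front of it, a hinged flip marker lying with its smooth face up. The sample in the tall jar is finished: with the fingertips, gently push the marker on the tall jar's stand right over its pivot until it lies fully down on the other side, ring face up. Push it, do not grip it; pick nothing up, leave the other marker and all jars and bench things where they are, and finish clear of everything.

Things in the scene. Friction and masses are not known exactly. Their poses are not given: they have to be found in the camera images.
- stand_tall: Stand carrying the tall jar, fixed to the bench: grey painted base plate 200 x 130 (y) x 12 mm, origin under its centre. Two dark steel posts (8 mm in x, 22 mm in y, tops 83 mm above the bench) hold a level pivot pin along x; they are centred 42 mm either side of pivot_tall, 76 mm free between. Jar on the +x half, 95 to 105 mm beyond the pivot.
- pivot_tall (a point): Middle of the marker's pivot on the tall jar's stand, fixed, 75 mm above the bench. Axes: x along the pivot towards the jar, y to the side where the flap lies at the start, z up. Rests stand under the flap at y = +55 and -55 mm, tops 5 mm below the pivot. Hinge friction about 0.035 N m (a push of 1 to 2 N): the marker stays at any angle where it is left.
- edge_tall (a point): Middle of the free edge of that marker's flap. Marker: rigid white plastic, about 40 g, two plates 52 mm wide (along the pivot), 5 mm thick: a flap reaching 68 mm from the pivot, with a raised dark 36 mm ring, 2 mm high, on the face that is underneath at the start, and square to it a thumb tab reaching 45 mm from the pivot. They turn together; the corner between them is open.
- marker_tall (a joint): Angle of that marker, rad (start 0 to 0.25). 0: flap lies on the +y side, smooth face up, tab straight up. Pushing the tab to -y raises the flap. 1.57: flap upright, tab level to -y. Pushing the flap on to -y lays it down. 3.14: end stop, flap flat on the -y side, ring face up, tab hanging below.
- pivot_squat (a point): Middle of the marker's pivot on the other, identical stand, which carries the squat jar; same axes.
- marker_squat (a joint): Angle of the other marker, same meaning; to be left as it is.
- edge_squat (a point): Middle of the free edge of the other marker's flap.
- tall_jar: Tall narrow glass jar with black cap, 52 mm diameter, 115 mm high, loose on its stand; origin at the centre of its underside.
- squat_jar: Squat wide glass jar with black cap, 76 mm diameter, 62 mm high, loose on the other stand; origin at the centre of its underside.
- vial: Small amber vial with cap, 28 mm diameter, 55 mm high, loose, between the stands; origin at the centre of its underside.
- dish: Covered glass culture dish, 94 mm diameter, 17 mm high, loose; origin at the centre of its underside.
- beaker: Open glass beaker, 70 mm diameter, 90 mm high, loose; origin at the centre of its underside.
- bottle: White plastic bottle, 68 mm diameter, 170 mm high, loose; origin at the centre of its underside.
- pot: Empty black seedling pot, 68 mm diameter, 60 mm high, loose; origin at the centre of its underside.
- spatula: Spatula, 150 mm long, lying flat on the bench, loose; origin at its middle, underside.
Things that resemble listed ones, but are neither listed nor needed, are in the scene too. What is shaped like the squat_jar but green or yellow is not meant.

How it is judged (in metres and radians):
At the end, for the whole second after the job is handed in: The marker on the tall jar's stand lies on the other side within 0.14 rad (8 degrees) of its end stop, ring face up and at rest; the other marker's edge is within 15 mm of where it was; both jars stand upright within 20 mm and the other bench things within 30 mm of where they were (value of joint marker_tall above 3 rad and velocity of joint marker_tall between -0.05 and 0.05 rad/s and value of joint marker_squat below 0.4 rad and distance of edge_squat from where it was at the start of the episode below 0.015 m and angle between each of tall_jar, squat_jar's own z axis and vertical below 0.15 rad and distance of each of tall_jar, squat_jar from where it was at the start of the episode below 0.02 m and distance of each of vial, dish, beaker, bottle, pot, spatula from where it was at the start of the episode below 0.03 m); the robot touches nothing.
It fails at once if the other marker is moved (edge by over 15 mm) (distance of edge_squat from where it was at the start of the episode above 0.015 m).
It fails at once if a jar is shifted over 20 mm, lifted or tipped (distance of any of tall_jar, squat_jar from where it was at the start of the episode above 0.02 m or angle between any of tall_jar, squat_jar's own z axis and vertical above 0.3 rad).
It fails at once if another bench thing is shifted over 30 mm or lifted (distance of any of vial, dish, beaker, bottle, pot, spatula from where it was at the start of the episode above 0.03 m).
It fails at once if the marker is gripped or pushed with more than 30 N (contact force between the fingers and marker_tall above 30 N).
It also fails if it takes over 64 s, if anything falls off the work surface, if the arm or the gripper's body presses on something with over 40 N, if the wrist force passes 120 N, or if a joint passes its speed limit or range.

## Working session

There is one attempt and no reset: what is moved stays moved. The work goes in short steps, Python scripts to look and compute and a tool call to move; the robot and the scene stay as the last step left them, time stands still between calls to the robot, and variables do not carry over. Pictures are saved under pics/ and viewed, about 8 in all and at most 12, crops included, and the job is handed in when it is done.

Besides the shell and the picture viewer there is one more tool, called after "Request:" as a command line: name --argument value ..., lists and objects as JSON in quotes. drive_tool: Moves the arm, as the interface text tells. Its arguments: {"type":"object","properties":{"plan":{"type":"array"}},"required":["plan"]}

```bash
mkdir -p pics; cat > h.py <<'E'
from workcell import *
import numpy as np, cv2
def pts(d,ci):
    h,w=d.shape; f=h/2/np.tan(np.radians(ci["fovy"]/2))
    K=np.array([[f,0,ci["cx"]],[0,f,ci["cy"]],[0,0,1.]])
    u,v=np.meshgrid(np.arange(w),np.arange(h))
    p=np.stack([u,v],-1).reshape(-1,1,2).astype(float)
    n=cv2.undistortPoints(p,K,np.array([ci["k1"],0,0,0,0.])).reshape(h,w,2)
    c=np.dstack([n*d[...,None],d])
    X=(c-np.array(ci["t"]))@np.array(ci["R"]); X[d==0]=np.nan
    return X
def look(name):
    ci=camera_info(name); im,d=read_camera(name); return im,pts(d,ci),ci
E
python3 - <<'E'
from h import *
s=get_state();print({k:np.round(v,2) for k,v in s.items()})
for n in ["top","side"]:
    im,X,ci=look(n); np.savez(n,im=im,X=X); cv2.imwrite(f"pics/{n}.png",cv2.resize(im[...,::-1],(800,600)))
    print(n,-np.array(ci["R"]).T@ci["t"])
E
```

```text
{'clock': np.float64(0.0), 'joint_positions': array([ 54.01,  10.4 ,  92.13,  -0.  ,  77.57, -11.82]), 'qvel': array([ 0.02, -0.09,  0.07,  0.14, -0.06, -0.04]), 'tau': array([-0.000e+00, -4.449e+01, -3.513e+01, -0.000e+00,  1.000e-02,
        0.000e+00]), 'eef_pos': array([235.08, 524.16, 230.4 ]), 'orientation': array([[-0.91,  0.41, -0.  ],
       [ 0.41,  0.91, -0.  ],
       [ 0.  , -0.  , -1.  ]]), 'force': array([ 0.95, -0.1 ,  0.22]), 'torque': array([ 0.04,  0.  , -0.02]), 'grip_width': np.float64(85.69)}
top [ 298.15874225  -18.97018666 1151.18914673]
side [ -52.19938199 -679.47426532  604.30965841]
```

View pics/top.png

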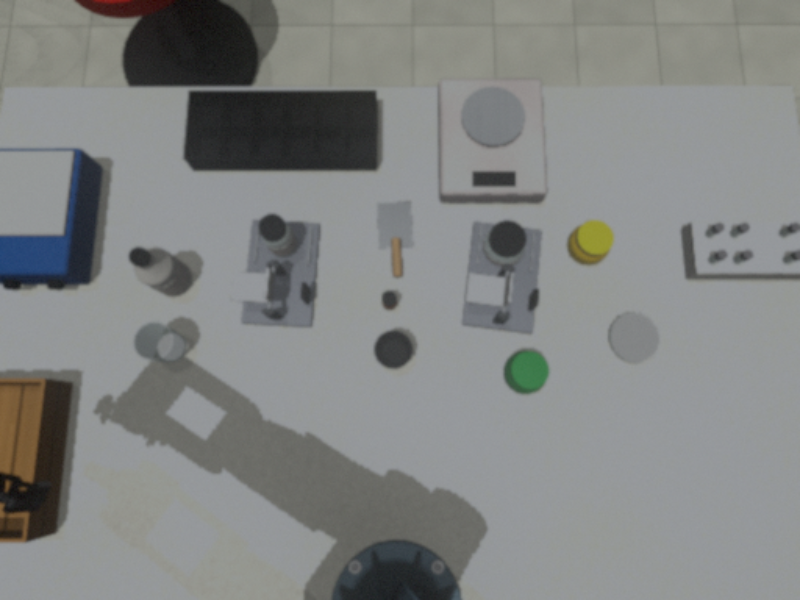

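View pics/side.png

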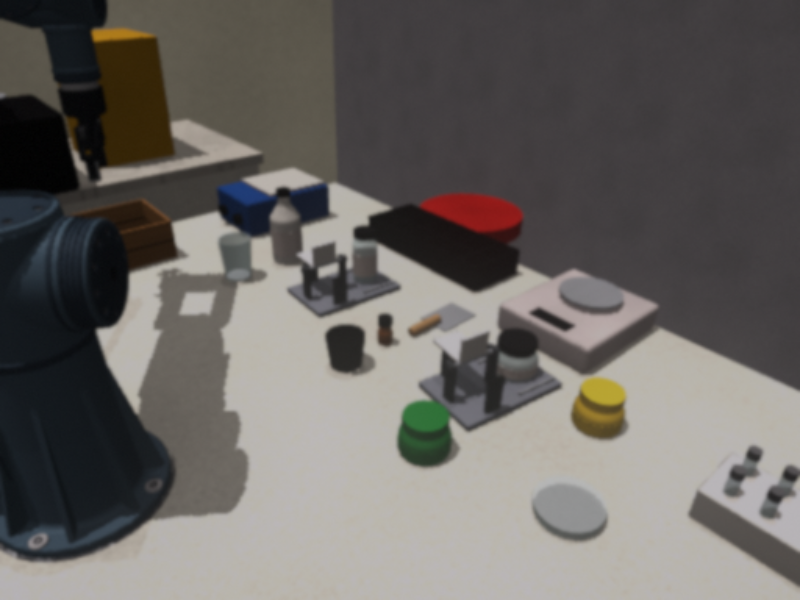

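The top view shows the tall jar's stand at about (283,272), in 800x600 pixels. Its flap points left (world +y), and the bottle and beaker stand at the left. The squat jar's stand is at about (503,277). Next I measure the stand from depth.

```bash
python3 - <<'E'
from h import *
z=np.load("top.npz"); X=z["X"]; im=z["im"].astype(int)
s=1.5625
def box(x0,y0,x1,y1):
    m=np.zeros(X.shape[:2],bool); m[int(y0/s):int(y1/s),int(x0/s):int(x1/s)]=1; return m
b=box(215,200,335,340)
pl=b&(abs(X[...,2]-12)<5)&(im.max(2)<150)
P=X[pl][:,:2]; print("plate",len(P),cv2.minAreaRect(P.astype(np.float32)))
flap=b&(im.min(2)>150)&(X[...,2]>45); F=X[flap]; print("flap",len(F),F.mean(0),F.min(0),F.max(0),cv2.minAreaRect(F[:,:2].astype(np.float32)))
A=np.c_[F[:,:2],np.ones(len(F))];print("plane",np.linalg.lstsq(A,F[:,2],rcond=None)[0])
hi=b&(X[...,2]>50)&(im.max(2)<110); n,l,st,c=cv2.connectedComponentsWithStats(hi.astype(np.uint8))
for i in range(1,n):
    if st[i,4]>8: Q=X[l==i]; print("dark",st[i],np.round(Q.mean(0)),np.round(Q.min(0)),np.round(Q.max(0)))
for nm,bb in dict(bottle=(120,235,195,300),beaker=(130,315,190,365),vial=(378,285,402,312),pot=(370,325,415,372)).items():
    Q=X[box(*bb)]; Q=Q[Q[:,2]>25]; print(nm,np.round(np.nanmedian(Q,0)),np.round(np.nanmax(Q,0)),np.round(np.nanmin(Q,0)))
c=im[int(200/s):int(345/s),int(215/s):int(345/s)].astype(np.uint8)
cv2.imwrite("pics/c.png",cv2.resize(c[...,::-1],None,fx=7,fy=6))
z=X[int(200/s):int(345/s):3,int(215/s):int(345/s):3,2]
print(np.array2string(np.nan_to_num(z).round().astype(int),max_line_width=250))
E
```

```text
plate 1820 ((580.4825439453125, 218.06434631347656), (130.50352478027344, 200.23211669921875), 87.16914367675781)
flap 2 [537.15480148 260.47407623  79.84814014] [533.44191623 238.97267907  77.61079059] [540.86768673 281.9754734   82.08548969] ((537.15478515625, 260.47406005859375), (43.63922882080078, 0.0), -99.79730224609375)
plane [0.10716507 0.08555062 0.00018772]
dark [165 137  23  26 407] [626. 209. 109.] [605. 187.  50.] [655. 237. 131.]
dark [171 167  10  27 113] [553. 217.  83.] [511. 207.  50.] [585. 227. 112.]
dark [192 181   5  12  44] [532. 165.  66.] [518. 161.  52.] [547. 170.  72.]
dark [168 196  10   7  47] [493. 220.  76.] [486. 211.  53.] [503. 231.  85.]
bottle [559. 405. 112.] [600. 450. 172.] [534. 384.  25.]
beaker [443. 429.  65.] [474. 450.  96.] [407. 381.  25.]
vial [521.  14.  53.] [536.  27.  60.] [510.   2.  25.]
pot [441.   8.  54.] [463.  40.  64.] [396. -26.  25.]
[[ -6  -2  -5  -2   1  -1  -2  -3   0  -5  -3  -1   0   0   1  -2   1   0  -6  -2  -4   3  -3  -2  -3   0   3  -1]
 [ -4  -3  -5   0  -2   1  -2  -2  -6  -2  -2  -2  -4  -2   0  -5  -4   0  
[... 2675 characters left out ...]
   1  -3]
 [ -3   0  -1  -4  -3   0   8  10  10   9   8  11  35  42  25   8  11   7   9  13  11  -2  -1  -4   1  -3  -3  -2]
 [ -2   0  -4  -3  -5  -2  12  10   9   9  11  10   7  12  10  10  11   9  12   8   8  -2  -1   1   1  -2   0  -2]
 [  0  -1   1  -3  -1  -3   0  -3   2  -2  -3  -7  -4  -2   1  -3  -3   0   4   6   7   0  -3  -9   0  -1  -3   2]
 [ -2  -1   2  -4   0   1  -3  -2  -1  -2  -2  -2  -5  -4   2   2   1  -2   0  -2  -1  -1  -1  -4  -1   2  -2  -4]
 [ -2   0   2   1  -2   2  -3   1  -2   1  -2   5  -4  -3   0  -5  -6   1  -2   1  -3   1  -2  -7   0  -3  -1  -3]
 [ -1   1  -1  -3   0   2  -1  -2   3   0   0  -5  -1  -7  -2   1  -2  -2  -2   0  -3  -2   1  -1  -3   0  -5  -1]]
```

```bash
python3 - <<'E'
from h import *
z=np.load("top.npz"); X=z["X"]; im=z["im"].astype(int)
yaw=np.radians(-2.83); c=np.array([580.5,218.1,0]); R=np.array([[np.cos(yaw),np.sin(yaw),0],[-np.sin(yaw),np.cos(yaw),0],[0,0,1]])
L=(X-c)@R.T
b=(abs(L[...,0])<110)&(abs(L[...,1])<110)
def rep(n,m):
    Q=L[m]; print(n,len(Q),"med",np.round(np.median(Q,0),1),"p3",np.round(np.percentile(Q,3,0),1),"p97",np.round(np.percentile(Q,97,0),1))
rep("flap",b&(L[...,0]<0)&(L[...,1]>20)&(abs(L[...,2]-77)<8))
rep("tabtop",b&(L[...,0]<-15)&(L[...,2]>108)&(L[...,2]<135))
for lo,hi in ((-110,-70),(-15,12)):
    rep("post",b&(L[...,0]>lo)&(L[...,0]<hi)&(abs(L[...,2]-82)<7)&(L[...,1]<25)&(L[...,1]>-25))
rep("cap",b&(L[...,0]>10)&(L[...,2]>118))
F=L[b&(L[...,0]<0)&(L[...,1]>20)&(abs(L[...,2]-77)<8)]
print(np.linalg.lstsq(np.c_[F[:,:2],np.ones(len(F))],F[:,2],rcond=None)[0])
T=L[b&(L[...,0]<-15)&(L[...,2]>60)&(L[...,1]<15)&(L[...,0]>-65)]
print("tab face",np.round(np.c_[T[:,1:]][::6],0).tolist())
E
```

```text
flap 328 med [-45.5  43.7  77.2] p3 [-69.7  21.7  73.6] p97 [-20.4  66.3  81.3]
tabtop 54 med [-45.4  -1.9 117.9] p3 [-69.9  -4.  109.4] p97 [-21.1   0.9 120.8]
post 46 med [-86.2  -0.5  80.1] p3 [-94.4 -10.   75.8] p97 [-70.3  18.3  84.9]
post 35 med [-3.6 -1.8 79.8] p3 [-12.7 -10.3  75.5] p97 [ 4.2  8.3 84.4]
cap 241 med [ 51.   -2.5 125.5] p3 [ 30.4 -22.6 120.4] p97 [ 71.4  17.6 129. ]
[4.88315084e-03 2.28397934e-02 7.65339130e+01]
tab face [[1.0, 121.0], [0.0, 120.0], [13.0, 76.0], [-3.0, 74.0], [-2.0, 96.0], [-3.0, 98.0], [-4.0, 111.0], [-0.0, 118.0], [15.0, 75.0], [-3.0, 80.0], [-3.0, 105.0], [14.0, 79.0], [-2.0, 76.0], [-2.0, 121.0], [-56.0, 69.0], [-4.0, 104.0], [13.0, 77.0], [-2.0, 71.0], [-0.0, 120.0], [-51.0, 70.0], [-3.0, 121.0], [-55.0, 72.0], [-3.0, 107.0], [-57.0, 68.0], [-3.0, 83.0], [15.0, 76.0], [-54.0, 65.0]]
```

Request:
drive_tool --plan '[{"az": 6.85, "fingers": 1}, {"az": 6.85, "fingers": 1}, {"az": 6.85, "fingers": 1}, {"az": 6.85, "fingers": 1}, {"az": 6.85, "fingers": 1}, {"az": 6.85, "fingers": 1}, {"az": 6.85, "fingers": 1}, {"az": 6.85, "fingers": 1}, {"az": 6.85, "fingers": 1}, {"az": 6.85, "fingers": 1}]'

```text
$.plan[0]: bad value
```

Request:
drive_tool --plan '[{"dx": -1.25, "dy": 1.55, "fingers": 1}, {"dx": -1.25, "dy": 1.55, "fingers": 1}, {"dx": -1.25, "dy": 1.55, "fingers": 1}, {"dx": -1.25, "dy": 1.55, "fingers": 1}, {"dx": -1.25, "dy": 1.55, "fingers": 1}, {"dx": -1.25, "dy": 1.55, "fingers": 1}, {"dx": -1.25, "dy": 1.55, "fingers": 1}, {"dx": -1.25, "dy": 1.55, "fingers": 1}, {"dx": -1.25, "dy": 1.55, "fingers": 1}, {"dx": -1.25, "dy": 1.55, "fingers": 1}]'

```text
$.plan[0]: bad value
```

Request:
drive_tool --plan '[{"dx": -1.25, "dy": 1.55, "fingers": 1}, {"dx": -1.25, "dy": 1.55, "fingers": 1}, {"dx": -1.25, "dy": 1.55, "fingers": 1}, {"dx": -1.25, "dy": 1.55, "fingers": 1}, {"dx": -1.25, "dy": 1.55, "fingers": 1}, {"dx": -1.25, "dy": 1.55, "fingers": 1}, {"dx": -1.25, "dy": 1.55, "fingers": 1}, {"dx": -1.25, "dy": 1.55, "fingers": 1}, {"dx": -1.25, "dy": 1.55, "fingers": 1}, {"fingers": 1}]'

```text
$.plan[0]: bad value
```

Request:
drive_tool --plan '[{"dx": 0, "dy": 0, "dz": 0, "ax": 0, "ay": 0, "az": 6.85, "fingers": 1}, {"dx": 0, "dy": 0, "dz": 0, "ax": 0, "ay": 0, "az": 6.85, "fingers": 1}, {"dx": 0, "dy": 0, "dz": 0, "ax": 0, "ay": 0, "az": 6.85, "fingers": 1}, {"dx": 0, "dy": 0, "dz": 0, "ax": 0, "ay": 0, "az": 6.85, "fingers": 1}, {"dx": 0, "dy": 0, "dz": 0, "ax": 0, "ay": 0, "az": 6.85, "fingers": 1}, {"dx": 0, "dy": 0, "dz": 0, "ax": 0, "ay": 0, "az": 6.85, "fingers": 1}, {"dx": 0, "dy": 0, "dz": 0, "ax": 0, "ay": 0, "az": 6.85, "fingers": 1}, {"dx": 0, "dy": 0, "dz": 0, "ax": 0, "ay": 0, "az": 6.85, "fingers": 1}, {"dx": 0, "dy": 0, "dz": 0, "ax": 0, "ay": 0, "az": 6.85, "fingers": 1}, {"dx": 0, "dy": 0, "dz": 0, "ax": 0, "ay": 0, "az": 6.85, "fingers": 1}]'

```text
clock: 0.93
eef_pos: [235.2, 524.3, 230.7]
orientation: [[0.052, 0.999, -0.001], [0.999, -0.052, -0.001], [-0.001, -0.001, -1.0]]
force: [0.1, -0.1, 0.1]
grip_width: 0.0
```

Request:
drive_tool --plan '[{"dx": -2.54, "dy": 3.15, "dz": 0, "ax": 0, "ay": 0, "az": 0, "fingers": 1}, {"dx": -2.54, "dy": 3.15, "dz": 0, "ax": 0, "ay": 0, "az": 0, "fingers": 1}, {"dx": -2.54, "dy": 3.15, "dz": 0, "ax": 0, "ay": 0, "az": 0, "fingers": 1}, {"dx": -2.54, "dy": 3.15, "dz": 0, "ax": 0, "ay": 0, "az": 0, "fingers": 1}, {"dx": -2.54, "dy": 3.15, "dz": 0, "ax": 0, "ay": 0, "az": 0, "fingers": 1}, {"dx": -2.54, "dy": 3.15, "dz": 0, "ax": 0, "ay": 0, "az": 0, "fingers": 1}, {"dx": -2.54, "dy": 3.15, "dz": 0, "ax": 0, "ay": 0, "az": 0, "fingers": 1}, {"dx": -2.54, "dy": 3.15, "dz": 0, "ax": 0, "ay": 0, "az": 0, "fingers": 1}, {"dx": -2.54, "dy": 3.15, "dz": 0, "ax": 0, "ay": 0, "az": 0, "fingers": 1}, {"dx": 0, "dy": 0, "dz": 0, "ax": 0, "ay": 0, "az": 0, "fingers": 1}]'

```text
clock: 1.77
eef_pos: [512.7, 277.9, 230.9]
orientation: [[0.053, 0.999, 0.002], [0.999, -0.053, -0.002], [-0.002, 0.002, -1.0]]
force: [-0.0, -0.0, 0.5]
grip_width: 0.1
```

```bash
cat >> h.py <<'E'
yaw=np.radians(-2.83); PV=np.array([535.3,220.3,75])
RL=np.array([[np.cos(yaw),np.sin(yaw),0],[-np.sin(yaw),np.cos(yaw),0],[0,0,1]])
def rel(): return np.round((np.array(get_state()["eef_pos"])-PV)@RL.T,1)
E
python3 - <<'E'
from h import *
im,X,ci=look("wrist"); cv2.imwrite("pics/w.png",im[...,::-1])
print("tcp rel pivot",rel())
L=(X-PV)@RL.T; b=(abs(L[...,0])<35)&(abs(L[...,1])<90)
def rep(n,m):
    Q=L[m]; print(n,len(Q),len(Q) and np.round(np.percentile(Q,[2,50,98],axis=0),1))
rep("tabtop",b&(L[...,2]>38)&(L[...,2]<60)&(abs(L[...,1])<15)); rep("flap",b&(L[...,1]>20)&(abs(L[...,2]-2)<10))
E
```

```text
tcp rel pivot [-27.9  58.5 155.7]
tabtop 338 [[-13.1  -3.8  38.3]
 [  8.1  -0.2  42.9]
 [ 26.9   1.4  44.4]]
flap 2542 [[-22.4  21.    0.5]
 [  1.9  44.8   2.2]
 [ 26.7  66.7   3.7]]
```

View pics/w.png

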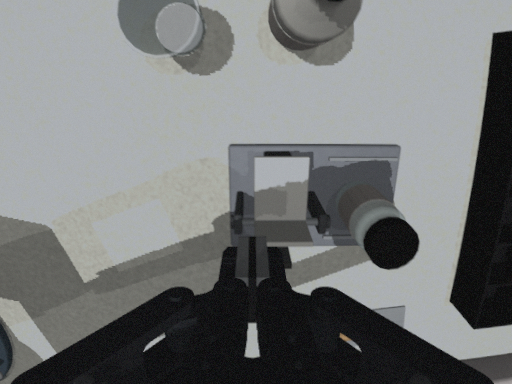

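The wrist view shows the flap at (282,187) with the tab at its lower edge around y≈225. The fingers are at (252,265), and the jar cap at (390,243). The pivot estimate holds to within about 2 mm. Next I descend over the flap, in front of the tab.

Request:
drive_tool --plan '[{"dx": -1.3, "dy": 1.5, "dz": 0, "ax": 0, "ay": 0, "az": 0, "fingers": 1}, {"dx": -1.3, "dy": 1.5, "dz": 0, "ax": 0, "ay": 0, "az": 0, "fingers": 1}, {"dx": 0, "dy": 0, "dz": 2, "ax": 0, "ay": 0, "az": 0, "fingers": 1}, {"dx": 0, "dy": 0, "dz": 2, "ax": 0, "ay": 0, "az": 0, "fingers": 1}, {"dx": 0, "dy": 0, "dz": 2, "ax": 0, "ay": 0, "az": 0, "fingers": 1}, {"dx": 0, "dy": 0, "dz": 2, "ax": 0, "ay": 0, "az": 0, "fingers": 1}, {"dx": 0, "dy": 0, "dz": 2, "ax": 0, "ay": 0, "az": 0, "fingers": 1}, {"dx": 0, "dy": 0, "dz": 1.5, "ax": 0, "ay": 0, "az": 0, "fingers": 1}, {"dx": 0, "dy": 0, "dz": 1, "ax": 0, "ay": 0, "az": 0, "fingers": 1}, {"dx": 0, "dy": 0, "dz": 0, "ax": 0, "ay": 0, "az": 0, "fingers": 1}]'

```text
clock: 2.65
eef_pos: [534.2, 256.0, 103.5]
orientation: [[0.046, 0.999, -0.005], [0.999, -0.046, -0.001], [-0.001, -0.005, -1.0]]
force: [-0.7, -0.1, -0.8]
grip_width: -0.3
```

```bash
python3 -c "
from h import *
print(rel())"
```

```text
[-2.9 35.6 28.5]
```

Request:
drive_tool --plan '[{"dx": -0.5, "dy": 0.15, "dz": 0, "ax": 0, "ay": 0, "az": 0, "fingers": 1}, {"dx": -0.5, "dy": 0.15, "dz": 0, "ax": 0, "ay": 0, "az": 0, "fingers": 1}, {"dx": -0.5, "dy": 0, "dz": 0, "ax": 0, "ay": 0, "az": 0, "fingers": 1}, {"dx": -0.4, "dy": 0, "dz": 0, "ax": 0, "ay": 0, "az": 0, "fingers": 1}, {"dx": -0.3, "dy": 0, "dz": 0, "ax": 0, "ay": 0, "az": 0, "fingers": 1}, {"dx": -0.3, "dy": 0, "dz": 0, "ax": 0, "ay": 0, "az": 0, "fingers": 1}, {"dx": -0.3, "dy": 0, "dz": 0, "ax": 0, "ay": 0, "az": 0, "fingers": 1}, {"dx": -0.3, "dy": 0, "dz": 0, "ax": 0, "ay": 0, "az": 0, "fingers": 1}, {"dx": -0.3, "dy": 0, "dz": 0, "ax": 0, "ay": 0, "az": 0, "fingers": 1}, {"dx": 0, "dy": 0, "dz": 0, "ax": 0, "ay": 0, "az": 0, "fingers": 1}]'

```text
clock: 3.48
eef_pos: [538.1, 221.1, 106.2]
orientation: [[0.047, 0.999, -0.0], [0.999, -0.047, -0.0], [-0.0, -0.0, -1.0]]
force: [0.3, -0.1, -0.4]
grip_width: -0.0
```

```bash
python3 -c "
from h import *
print(rel(),get_state()['force'])
im,X,ci=look('side'); L=(X-PV)@RL.T
cv2.imwrite('pics/s2.png',cv2.resize(im[120:220,160:290,::-1],None,fx=5,fy=5))"
```

```text
[ 2.7  0.9 31.2] [ 0.25062484 -0.12407734 -0.4390605 ]
```

View pics/s2.png

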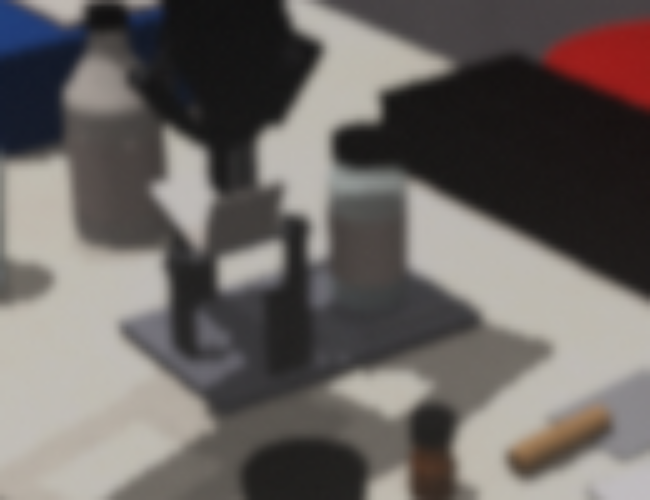

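The side crop shows the fingertips at (235,170) behind the tilting tab at (245,215), with the flap rising at (185,200). The push is working, so I follow the arc down.

Request:
drive_tool --plan '[{"dx": -0.3, "dy": 0, "dz": 0.1, "ax": 0, "ay": 0, "az": 0, "fingers": 1}, {"dx": -0.3, "dy": 0, "dz": 0.15, "ax": 0, "ay": 0, "az": 0, "fingers": 1}, {"dx": -0.3, "dy": 0, "dz": 0.15, "ax": 0, "ay": 0, "az": 0, "fingers": 1}, {"dx": -0.25, "dy": 0, "dz": 0.2, "ax": 0, "ay": 0, "az": 0, "fingers": 1}, {"dx": -0.25, "dy": 0, "dz": 0.2, "ax": 0, "ay": 0, "az": 0, "fingers": 1}, {"dx": -0.2, "dy": 0, "dz": 0.2, "ax": 0, "ay": 0, "az": 0, "fingers": 1}, {"dx": -0.15, "dy": 0, "dz": 0.25, "ax": 0, "ay": 0, "az": 0, "fingers": 1}, {"dx": -0.15, "dy": 0, "dz": 0.25, "ax": 0, "ay": 0, "az": 0, "fingers": 1}, {"dx": -0.15, "dy": 0, "dz": 0.25, "ax": 0, "ay": 0, "az": 0, "fingers": 1}, {"dx": 0, "dy": 0, "dz": 0, "ax": 0, "ay": 0, "az": 0, "fingers": 1}]'

```text
clock: 4.37
eef_pos: [536.9, 200.7, 88.1]
orientation: [[0.047, 0.999, -0.001], [0.999, -0.047, -0.0], [-0.0, -0.001, -1.0]]
force: [-0.4, 0.7, -0.3]
grip_width: -0.1
```

```bash
python3 -c "
from h import *
print(rel(),get_state()['force'])"
```

```text
[  2.6 -19.5  13.1] [-0.44743504  0.71037852 -0.33380584]
```

Request:
drive_tool --plan '[{"dx": 0, "dy": 0, "dz": -1.5, "ax": 0, "ay": 0, "az": 0, "fingers": 1}, {"dx": 0, "dy": 0, "dz": -2.3, "ax": 0, "ay": 0, "az": 0, "fingers": 1}, {"dx": 0, "dy": 0, "dz": -2.5, "ax": 0, "ay": 0, "az": 0, "fingers": 1}, {"dx": 0, "dy": 0, "dz": -2.5, "ax": 0, "ay": 0, "az": 0, "fingers": 1}, {"dx": 0, "dy": 0, "dz": 0, "ax": 0, "ay": 0, "az": 0, "fingers": 1}, {"dx": 2, "dy": 0, "dz": 0, "ax": 0, "ay": 0, "az": 0, "fingers": 1}, {"dx": 2.5, "dy": 0, "dz": 0, "ax": 0, "ay": 0, "az": 0, "fingers": 1}, {"dx": 2.5, "dy": 0, "dz": 0, "ax": 0, "ay": 0, "az": 0, "fingers": 1}, {"dx": 2.5, "dy": 0, "dz": 0, "ax": 0, "ay": 0, "az": 0, "fingers": 1}, {"dx": 0, "dy": 0, "dz": 0, "ax": 0, "ay": 0, "az": 0, "fingers": 1}]'

```text
clock: 5.2
eef_pos: [540.8, 299.7, 176.0]
orientation: [[0.044, 0.999, -0.001], [0.999, -0.044, 0.002], [0.002, -0.001, -1.0]]
force: [-0.7, -0.3, 0.3]
grip_width: 0.2
```

```bash
python3 -c "
from h import *
print(rel(),get_state()['force'])
im,X,ci=look('side'); L=(X-PV)@RL.T
cv2.imwrite('pics/s3.png',cv2.resize(im[120:220,160:290,::-1],None,fx=5,fy=5))
for n in ('side','top'):
  im,X,ci=look(n); L=(X-PV)@RL.T
  Q=L[(abs(L[...,0])<25)&(abs(L[...,1])<60)&(L[...,2]>8)&(L[...,2]<75)&(im.min(2)>60)]; print(n,len(Q),np.round(np.percentile(Q,[2,25,50,75,98],axis=0),0)[:,1:].tolist(), np.round(Q[::max(1,len(Q)//25),1:]).tolist())"
```

```text
[  1.6  79.6 101. ] [-0.67415379 -0.28183507  0.25077162]
side 321 [[-42.0, 9.0], [4.0, 17.0], [10.0, 31.0], [17.0, 48.0], [23.0, 64.0]] [[20.0, 65.0], [22.0, 63.0], [24.0, 61.0], [19.0, 61.0], [17.0, 52.0], [19.0, 49.0], [17.0, 49.0], [17.0, 47.0], [16.0, 46.0], [15.0, 45.0], [11.0, 36.0], [10.0, 35.0], [13.0, 33.0], [13.0, 31.0], [9.0, 32.0], [10.0, 30.0], [5.0, 21.0], [5.0, 21.0], [6.0, 20.0], [5.0, 17.0], [5.0, 16.0], [4.0, 14.0], [2.0, 11.0], [-26.0, 13.0], [-22.0, 11.0], [-36.0, 17.0], [-44.0, 18.0]]
top 430 [[-41.0, 9.0], [-25.0, 13.0], [6.0, 21.0], [16.0, 46.0], [25.0, 63.0]] [[27.0, 59.0], [20.0, 61.0], [6.0, 21.0], [-42.0, 16.0], [-17.0, 12.0], [12.0, 36.0], [23.0, 63.0], [-26.0, 13.0], [8.0, 29.0], [18.0, 51.0], [-34.0, 13.0], [2.0, 9.0], [11.0, 36.0], [23.0, 60.0], [-29.0, 12.0], [5.0, 17.0], [12.0, 39.0], [20.0, 57.0], [-27.0, 12.0], [8.0, 21.0], [16.0, 49.0], [-41.0, 12.0], [-31.0, 15.0], [-32.0, 15.0], [-35.0, 16.0], [-20.0, 9.0]]
```

View pics/s3.png

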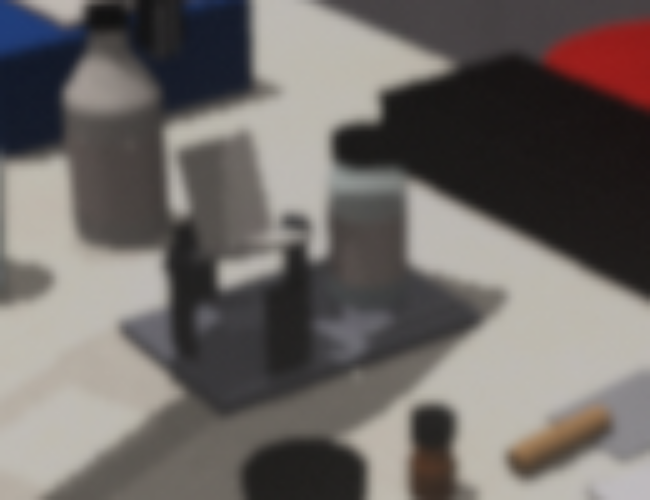

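The flap stands at about 70° at (225,190), and the gripper is clear behind it. Both views agree on the angle. I lower on the +y side and push on.

Request:
drive_tool --plan '[{"dx": 0, "dy": 0, "dz": 1.5, "ax": 0, "ay": 0, "az": 0, "fingers": 1}, {"dx": 0, "dy": 0, "dz": 2, "ax": 0, "ay": 0, "az": 0, "fingers": 1}, {"dx": 0, "dy": 0, "dz": 1.5, "ax": 0, "ay": 0, "az": 0, "fingers": 1}, {"dx": 0, "dy": 0, "dz": 1, "ax": 0, "ay": 0, "az": 0, "fingers": 1}, {"dx": -0.8, "dy": 0, "dz": 0, "ax": 0, "ay": 0, "az": 0, "fingers": 1}, {"dx": -0.8, "dy": 0, "dz": 0, "ax": 0, "ay": 0, "az": 0, "fingers": 1}, {"dx": -0.8, "dy": 0, "dz": 0, "ax": 0, "ay": 0, "az": 0, "fingers": 1}, {"dx": -0.8, "dy": 0, "dz": 0, "ax": 0, "ay": 0, "az": 0, "fingers": 1}, {"dx": -0.5, "dy": 0, "dz": 0, "ax": 0, "ay": 0, "az": 0, "fingers": 1}, {"dx": 0, "dy": 0, "dz": 0, "ax": 0, "ay": 0, "az": 0, "fingers": 1}]'

```text
clock: 6.18
eef_pos: [540.4, 257.8, 117.7]
orientation: [[0.048, 0.999, 0.001], [0.999, -0.048, 0.0], [0.0, 0.001, -1.0]]
force: [-0.2, 0.3, -0.5]
grip_width: -0.1
```

```bash
python3 -c "
from h import *
print(rel(),get_state()['force'])"
```

```text
[ 3.3 37.7 42.7] [-0.24105572  0.30971879 -0.50055016]
```

Request:
drive_tool --plan '[{"dx": -0.4, "dy": 0, "dz": 0, "ax": 0, "ay": 0, "az": 0, "fingers": 1}, {"dx": -0.4, "dy": 0, "dz": 0, "ax": 0, "ay": 0, "az": 0, "fingers": 1}, {"dx": -0.4, "dy": 0, "dz": 0, "ax": 0, "ay": 0, "az": 0, "fingers": 1}, {"dx": -0.4, "dy": 0, "dz": 0, "ax": 0, "ay": 0, "az": 0, "fingers": 1}, {"dx": -0.4, "dy": 0, "dz": 0, "ax": 0, "ay": 0, "az": 0, "fingers": 1}, {"dx": -0.4, "dy": 0, "dz": 0, "ax": 0, "ay": 0, "az": 0, "fingers": 1}, {"dx": -0.4, "dy": 0, "dz": 0.05, "ax": 0, "ay": 0, "az": 0, "fingers": 1}, {"dx": -0.4, "dy": 0, "dz": 0.05, "ax": 0, "ay": 0, "az": 0, "fingers": 1}, {"dx": -0.4, "dy": 0, "dz": 0.1, "ax": 0, "ay": 0, "az": 0, "fingers": 1}, {"dx": 0, "dy": 0, "dz": 0, "ax": 0, "ay": 0, "az": 0, "fingers": 1}]'

```text
clock: 7.02
eef_pos: [538.1, 222.3, 114.5]
orientation: [[0.047, 0.999, -0.0], [0.999, -0.047, -0.0], [-0.0, -0.0, -1.0]]
force: [-0.5, -0.1, -0.4]
grip_width: 0.0
```

Request:
drive_tool --plan '[{"dx": -0.4, "dy": 0, "dz": 0.1, "ax": 0, "ay": 0, "az": 0, "fingers": 1}, {"dx": -0.4, "dy": 0, "dz": 0.2, "ax": 0, "ay": 0, "az": 0, "fingers": 1}, {"dx": -0.4, "dy": 0, "dz": 0.25, "ax": 0, "ay": 0, "az": 0, "fingers": 1}, {"dx": -0.4, "dy": 0, "dz": 0.3, "ax": 0, "ay": 0, "az": 0, "fingers": 1}, {"dx": -0.35, "dy": 0, "dz": 0.3, "ax": 0, "ay": 0, "az": 0, "fingers": 1}, {"dx": -0.3, "dy": 0, "dz": 0.35, "ax": 0, "ay": 0, "az": 0, "fingers": 1}, {"dx": -0.25, "dy": 0, "dz": 0.35, "ax": 0, "ay": 0, "az": 0, "fingers": 1}, {"dx": -0.2, "dy": 0, "dz": 0.35, "ax": 0, "ay": 0, "az": 0, "fingers": 1}, {"dx": -0.2, "dy": 0, "dz": 0.35, "ax": 0, "ay": 0, "az": 0, "fingers": 1}, {"dx": 0, "dy": 0, "dz": 0, "ax": 0, "ay": 0, "az": 0, "fingers": 1}]'

```text
clock: 7.85
eef_pos: [536.3, 193.7, 88.3]
orientation: [[0.047, 0.999, -0.001], [0.999, -0.047, -0.0], [-0.0, -0.001, -1.0]]
force: [-0.2, 0.0, 0.7]
grip_width: 0.1
```

```bash
python3 -c "
from h import *
print(rel(),get_state()['force'])
im,X,ci=look('side'); L=(X-PV)@RL.T
cv2.imwrite('pics/s4.png',cv2.resize(im[120:220,160:290,::-1],None,fx=5,fy=5))"
```

```text
[  2.3 -26.5  13.3] [-0.21480354  0.03112976  0.7047657 ]
```

View pics/s4.png

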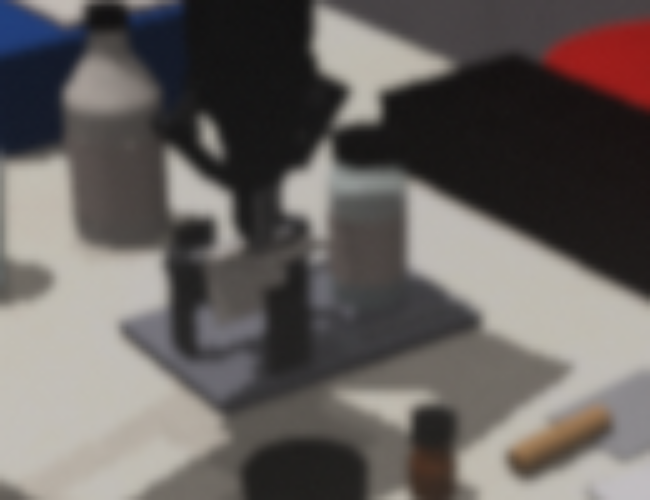

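The fingers at (260,220) press the flap nearly down, and the tab now hangs below at (245,290). I finish in small steps while watching the force.

Request:
drive_tool --plan '[{"dx": -0.2, "dy": 0, "dz": 0.15, "ax": 0, "ay": 0, "az": 0, "fingers": 1}, {"dx": -0.2, "dy": 0, "dz": 0.15, "ax": 0, "ay": 0, "az": 0, "fingers": 1}, {"dx": -0.2, "dy": 0, "dz": 0.15, "ax": 0, "ay": 0, "az": 0, "fingers": 1}, {"dx": -0.2, "dy": 0, "dz": 0.1, "ax": 0, "ay": 0, "az": 0, "fingers": 1}, {"dx": -0.2, "dy": 0, "dz": 0.1, "ax": 0, "ay": 0, "az": 0, "fingers": 1}, {"dx": -0.1, "dy": 0, "dz": 0.05, "ax": 0, "ay": 0, "az": 0, "fingers": 1}, {"dx": 0, "dy": 0, "dz": 0.05, "ax": 0, "ay": 0, "az": 0, "fingers": 1}, {"dx": 0, "dy": 0, "dz": 0.05, "ax": 0, "ay": 0, "az": 0, "fingers": 1}, {"dx": 0, "dy": 0, "dz": 0, "ax": 0, "ay": 0, "az": 0, "fingers": 1}, {"dx": 0, "dy": 0, "dz": 0, "ax": 0, "ay": 0, "az": 0, "fingers": 1}]'

```text
clock: 8.73
eef_pos: [536.3, 183.2, 81.2]
orientation: [[0.047, 0.999, -0.0], [0.999, -0.047, 0.0], [-0.0, -0.0, -1.0]]
force: [0.3, -0.3, -0.1]
grip_width: -0.1
```

Request:
drive_tool --plan '[{"dx": 0, "dy": 0, "dz": 0.03, "ax": 0, "ay": 0, "az": 0, "fingers": 1}, {"dx": 0, "dy": 0, "dz": 0.03, "ax": 0, "ay": 0, "az": 0, "fingers": 1}, {"dx": 0, "dy": 0, "dz": 0.03, "ax": 0, "ay": 0, "az": 0, "fingers": 1}, {"dx": 0, "dy": 0, "dz": 0.03, "ax": 0, "ay": 0, "az": 0, "fingers": 1}, {"dx": 0, "dy": 0, "dz": 0.03, "ax": 0, "ay": 0, "az": 0, "fingers": 1}, {"dx": 0, "dy": 0, "dz": 0, "ax": 0, "ay": 0, "az": 0, "fingers": 1}, {"dx": 0, "dy": 0, "dz": 0, "ax": 0, "ay": 0, "az": 0, "fingers": 1}, {"dx": 0, "dy": 0, "dz": 0, "ax": 0, "ay": 0, "az": 0, "fingers": 1}, {"dx": 0, "dy": 0, "dz": 0, "ax": 0, "ay": 0, "az": 0, "fingers": 1}, {"dx": 0, "dy": 0, "dz": 0, "ax": 0, "ay": 0, "az": 0, "fingers": 1}]'

```text
clock: 9.57
eef_pos: [536.3, 183.2, 79.8]
orientation: [[0.046, 0.999, -0.0], [0.999, -0.046, 0.0], [0.0, -0.0, -1.0]]
force: [0.6, -0.4, 0.9]
grip_width: 0.1
```

Request:
drive_tool --plan '[{"dx": 0, "dy": 0, "dz": 0.03, "ax": 0, "ay": 0, "az": 0, "fingers": 1}, {"dx": 0, "dy": 0, "dz": 0.03, "ax": 0, "ay": 0, "az": 0, "fingers": 1}, {"dx": 0, "dy": 0, "dz": 0.03, "ax": 0, "ay": 0, "az": 0, "fingers": 1}, {"dx": 0, "dy": 0, "dz": 0, "ax": 0, "ay": 0, "az": 0, "fingers": 1}, {"dx": 0, "dy": 0, "dz": 0, "ax": 0, "ay": 0, "az": 0, "fingers": 1}, {"dx": 0, "dy": 0, "dz": 0, "ax": 0, "ay": 0, "az": 0, "fingers": 1}, {"dx": 0, "dy": 0, "dz": 0, "ax": 0, "ay": 0, "az": 0, "fingers": 1}, {"dx": 0, "dy": 0, "dz": 0, "ax": 0, "ay": 0, "az": 0, "fingers": 1}, {"dx": 0, "dy": 0, "dz": 0, "ax": 0, "ay": 0, "az": 0, "fingers": 1}, {"dx": 0, "dy": 0, "dz": 0, "ax": 0, "ay": 0, "az": 0, "fingers": 1}]'

```text
clock: 10.4
eef_pos: [536.3, 183.2, 78.9]
orientation: [[0.046, 0.999, -0.0], [0.999, -0.046, 0.0], [0.0, -0.0, -1.0]]
force: [-0.6, -0.3, 0.6]
grip_width: 0.1
```

Request:
drive_tool --plan '[{"dx": 0, "dy": 0, "dz": 0.03, "ax": 0, "ay": 0, "az": 0, "fingers": 1}, {"dx": 0, "dy": 0, "dz": 0.03, "ax": 0, "ay": 0, "az": 0, "fingers": 1}, {"dx": 0, "dy": 0, "dz": 0.03, "ax": 0, "ay": 0, "az": 0, "fingers": 1}, {"dx": 0, "dy": 0, "dz": 0, "ax": 0, "ay": 0, "az": 0, "fingers": 1}, {"dx": 0, "dy": 0, "dz": 0, "ax": 0, "ay": 0, "az": 0, "fingers": 1}, {"dx": 0, "dy": 0, "dz": 0, "ax": 0, "ay": 0, "az": 0, "fingers": 1}, {"dx": 0, "dy": 0, "dz": 0, "ax": 0, "ay": 0, "az": 0, "fingers": 1}, {"dx": 0, "dy": 0, "dz": 0, "ax": 0, "ay": 0, "az": 0, "fingers": 1}, {"dx": 0, "dy": 0, "dz": 0, "ax": 0, "ay": 0, "az": 0, "fingers": 1}, {"dx": 0, "dy": 0, "dz": 0, "ax": 0, "ay": 0, "az": 0, "fingers": 1}]'

```text
clock: 11.23
eef_pos: [536.3, 183.2, 78.0]
orientation: [[0.047, 0.999, -0.0], [0.999, -0.047, 0.0], [0.0, -0.0, -1.0]]
force: [0.3, 0.3, -0.4]
grip_width: 0.3
```

Request:
drive_tool --plan '[{"dx": 0, "dy": 0, "dz": -1.5, "ax": 0, "ay": 0, "az": 0, "fingers": 1}, {"dx": 0, "dy": 0, "dz": -3, "ax": 0, "ay": 0, "az": 0, "fingers": 1}, {"dx": 0, "dy": 0, "dz": -3, "ax": 0, "ay": 0, "az": 0, "fingers": 1}, {"dx": 0, "dy": 0, "dz": -3, "ax": 0, "ay": 0, "az": 0, "fingers": 1}, {"dx": 0, "dy": 0, "dz": -3, "ax": 0, "ay": 0, "az": 0, "fingers": 1}, {"dx": 0, "dy": -3, "dz": 0, "ax": 0, "ay": 0, "az": 0, "fingers": 1}, {"dx": 0, "dy": -3.5, "dz": 0, "ax": 0, "ay": 0, "az": 0, "fingers": 1}, {"dx": 0, "dy": -3.5, "dz": 0, "ax": 0, "ay": 0, "az": 0, "fingers": 1}, {"dx": 0, "dy": -3.5, "dz": 0, "ax": 0, "ay": 0, "az": 0, "fingers": 1}, {"dx": 0, "dy": 0, "dz": 0, "ax": 0, "ay": 0, "az": 0, "fingers": 1}]'

```text
clock: 12.07
eef_pos: [395.4, 189.8, 211.7]
orientation: [[0.045, 0.999, -0.005], [0.999, -0.045, -0.0], [-0.0, -0.005, -1.0]]
force: [-0.1, 0.2, -0.5]
grip_width: -0.0
```

```bash
python3 -c "
from h import *
print(rel())
for n in ('top','side'):
  im,X,ci=look(n); L=(X-PV)@RL.T
  F=L[(abs(L[...,0]-2)<22)&(L[...,1]<-15)&(L[...,1]>-75)&(abs(L[...,2])<25)]
  print(n,len(F),np.round(np.percentile(F,[2,50,98],axis=0),1).tolist()); print('y-bins z',[ (y,round(float(np.median(F[abs(F[:,1]-y)<4,2])),1)) for y in range(-64,-14,8) if (abs(F[:,1]-y)<4).any()])
  if n=='top':
    cv2.imwrite('pics/t5.png',cv2.resize(im[...,::-1],(800,600)))
    old=np.load('top.npz')['im'].astype(int); d=cv2.medianBlur((abs(im.astype(int)-old).max(2)>50).astype(np.uint8)*255,3); cv2.imwrite('pics/diff.png',d)
"
```

```text
[-138.3  -37.4  136.7]
top 306 [[-19.0, -67.1, -2.2], [2.0, -41.5, 2.1], [23.0, -16.2, 6.5]]
y-bins z [(-64, 2.2), (-56, 2.0), (-48, 2.4), (-40, 2.1), (-32, 2.3), (-24, 2.1), (-16, 1.2)]
side 175 [[-18.6, -68.4, -24.3], [0.9, -55.2, 2.4], [21.0, -18.9, 4.7]]
y-bins z [(-64, 0.5), (-56, -13.3), (-48, 3.4), (-40, 3.2), (-32, 3.0), (-24, 3.6), (-16, 3.3)]
```

View pics/t5.png

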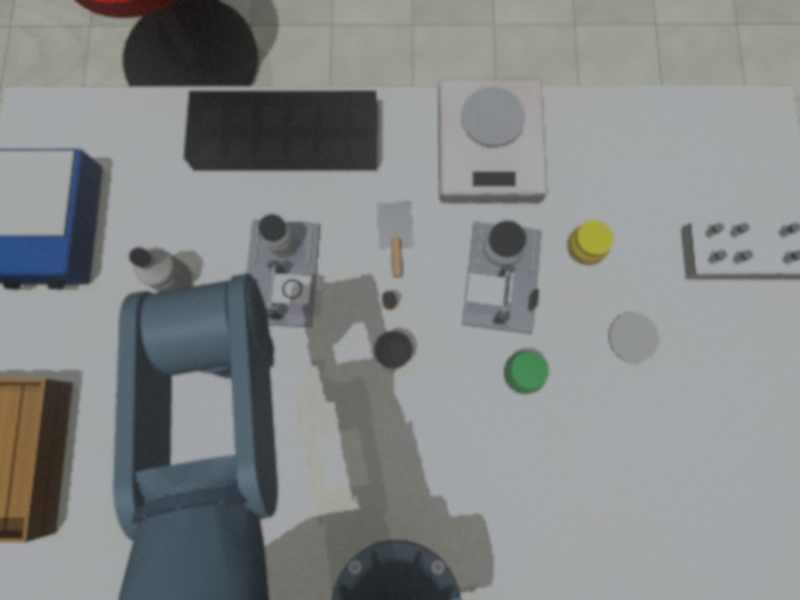

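The top view shows the flap flat on the -y side with its ring up at (291,289). The jars, the other marker and the visible things haven't moved. I hand in.

```bash
python3 -c "
from workcell import *
print(get_state()['qvel'],get_state()['force']); print(finish_job())"
```

```text
[-0.78591415  2.42052172 -3.34266838 -0.14103218 -0.59472806 -0.04849279] [ 0.51353372 -0.36351108  0.73621875]
the job is handed in; nothing more can be done
None
```

I turned the tall jar stand's marker right over and handed the job in at about 12 s. With the fingers shut, I pushed the tab until the flap stood at about 70°. I then went round to the +y side, pushed the flap over, and pressed it down.

- **Marker:** In the last top view the flap lies on the -y side with the ring face up. Its surface is level at about 2 mm above the pivot along its length, which matches the end stop. The side view agrees near the pivot (about 3 mm). Its bins at the free edge read lower (0.5 and -13 mm), probably because they mix in points below the edge.
- **Contact force:** Wrist readings at the end of each move stayed below about 1 N. I did not log the force within moves, and the final press gave no clear contact signal.
- **Other things:** Both jars, the squat marker, vial, pot, dish, spatula and bottle looked unmoved in the top view, judged by eye and not measured. The beaker was hidden under the arm, so I did not check it at the end; the tool never went near it at low height.
- **At hand-in:** The fingertips were about 140 mm away from the marker and above everything nearby. The joints were still settling, at up to about 3 deg/s.

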